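Stow the tool tray under the bench riser

TASK

Lay the sliding bevel flat in the shallow wooden tool tray, then slide the tray in under the low bench riser until its back rests against the sprung stop inside. Go gently: keep clear of the underside of the riser's board, do not shove hard against the stop or the sides, and leave the two loose offcuts where they lie.

Things in the scene. Friction and masses are not known exactly. Their poses are not given: they have to be found in the camera images.
- bevel: sliding bevel, folded shut: a dark brown wooden stock 24 x 150 x 16 mm (a brass screw stands to 19 mm) with its steel blade folded in, 0.16 kg; origin at the middle of its underside, long axis = its y; it lies flat on the bench to the robot's right
- tray: shallow open wooden tray 110 mm (x) by 196 mm (y), walls 26 mm high and 6 mm thick, floor 6 mm thick, inside 98 x 184 mm, about 0.45 kg, standing on the bench in front of the riser; origin at the middle of its underside; its x axis points from the finger tab to the back, the way it is pushed
- tab (a point): the place to hold the tray: the upright finger tab in the middle of its front, a dark wooden plate 12 mm thick (across the tray's y), 42 mm high to 46 mm above the bench, standing out from 55 to 100 mm in front of the tray's origin; this point is in the middle of its thickness, 79 mm in front of the tray's origin and 32 mm above the tray's underside
- tray_back (a point): the middle of the outer face of the tray's back wall, 55 mm behind the tray's origin, 15 mm up
- riser: low fixed bench riser: a plywood board on two cheeks, its mouth towards the robot; origin at bench level in the middle of the mouth, straight below the board's front edge; x points in under the board, z up. The channel between the cheeks is 202 mm wide (3 mm to spare each side of the tray), the mouth flared by 8 mm each side over the first 18 mm. Over 20 N on the sides is a shove
- riser_top: the riser's plywood board 147 x 236 x 12 mm (a pencil lies on it); same origin and axes as the riser; its underside is 34 mm above the bench, 8 mm above the tray's walls, its upper side 46 mm
- offcut_long: loose bystander: brown wood offcut 30 x 150 x 18 mm, right of the riser; origin at the middle of its underside
- offcut_short: loose bystander: pale wood offcut 46 x 115 x 22 mm, left of the work; origin at the middle of its underside
- backstop: fixed rear rail inside the riser, same origin and axes as the riser, with a stop block and rubber pad on it (50 mm wide, mid-channel, 6 to 24 mm up). The stop is set by hand and not measured: the pad's face is 55 to 105 mm in from the mouth. The pad is sprung: it yields 4 mm, about 7 N at the end, then is rigid; over 10 N is a shove. The tray, when home, stands partly out, tab in front

How it is judged:
By the outcome, as a careful person would: the job done as asked, in the order asked, and still so for the second after the job is handed in, with the robot touching nothing.
It also fails if it takes over 72 s, if anything falls off the work surface, if the arm or the gripper's body presses on something with over 40 N, if the wrist force passes 120 N, or if a joint passes its speed limit or range.

ROBOT

A 6-joint arm with a two-finger parallel gripper is mounted at the origin on a cart in front of the work surface, level with it; the furniture and walls round the work are solid. World frame = base frame: x ahead of the robot, y to its left, z up, the work surface at z = 0. Lengths are in m, angles in rad, forces in N, time in s.
With the tool pointing down it reaches from about 0.3 to 0.85 m from the base axis. Payload 5.4 kg.
Tool frame: the origin (TCP) lies on the front face of the gripper's body, between the roots of the fingers; the fingertips stand 73 mm ahead of it and the grasp point (between the pads) lies 54 mm ahead of it (env.tips_ahead is the distance from the TCP to the fingertips, in m); z points along the fingers, x is the direction in which the jaws open and shut, and the axes are right-handed (so a half turn about z gives the same grasp; the last joint's range is limited). The gripper opens to 85 mm and grips with 20 to 120 N. Pads are 22 mm wide; open, the fingers measure 114 mm over their backs; the gripper's body (76 mm by 85 mm) begins 54 mm behind the grasp point. The pads swing forward as they close: fully open they stand 13 mm farther back than shut.
Start: joints at [-1.407, 0.158, 1.597, -0, 1.386, -0.21], TCP at [0.21, -0.535, 0.304] pointing down, gripper open.
Joint ranges: [-2.91, 2.91], [-0.94, 2.29], [0.18, 2.7], [-1.29, 4.43], [0.17, 2.64], [-3, 3]. Speed limits (rad/s): [2.57, 2.57, 3.14, 3.14, 3.14, 3.14].

INTERFACE

Orientations are given as a unit quaternion [w, x, y, z].
In Python, from cell import telemetry, viewer, env, spotter gives the robot as it stands.
- The arm moves only by the tool play_rows, never from a script. Its argument "plan" is a list of rows, each a list of 3 entries, a list of its own where there are three numbers: the opening, from 0 (shut) to 1 (fully open), then the shift along the tool's x, y, z in cm, then the turn, a rotation vector about the tool's x, y, z in rad. A call has 1 to 12 rows; each row shifts and turns the commanded pose from where the row before left it, along the tool's axes as they then stand; what a row does not reach is not made up. A row lasts 1/12 s, in which the tool goes at most 41.7 mm and 7.16 degrees, less where a joint would pass 70% of its speed; a pose out of reach is approached as far as the arm can. A call with a gripper value outside its range is refused whole. The fingers move at their own pace and stop on an object; "force" is the grip in N (left out, the last holds). Time passes only in rows, so rows that do not move let the fingers close. It gives the time, the measured TCP pose, the force and the opening at its end, in the units of the state.
- telemetry.get_obs(): the state, without advancing time (a new reading comes with each control period).
- viewer.read_camera(name): name is "scene" or "side" or "wrist"; returns a dict with "pixels" (480x640x3 uint8, red, green, blue), "range_z" (480x640 float32, m along the optical axis (not along the pixel's ray), 0 where there is no reading), "mtx" (3x3 intrinsics, pixels), "rvec" (rotation vector, rad) and "tvec" (3), from world to camera coordinates, as OpenCV has them. Camera axes: x right, y down, z forward; pixel columns grow to the right and rows downward; lengths in m; the calibration is good to about 2 mm. The wrist camera is an equidistant fisheye: a pixel r from the principal point sees the ray r / f radians off the axis. A picture is of the moment at which its call begins.
- env.job_done(): hands the job in, once; it reports no verdict.
Trained networks look in the newest picture that a camera, given by its name, has taken for a name from the list of things; names that differ only in an ending like _2 or _b are one class to them, and where a whole thing is asked for, a point or a joint stands for the part that bears it (a point fixed in the world has none). Each returns a list of dicts, best first, with "score" (0 to 1); they miss things now and then, are a little off and sometimes report something else, mostly with a low value. They report only what shows in the picture. A call takes as long as a camera call.
- spotter.look_for(camera, thing): "bbox" ([left, top, right, bottom] in pixels, round what is visible of it).
- spotter.regions_of(camera, thing): "mask" (480x640 bool, what is visible of it) and "bbox" ([left, top, right, bottom] in pixels, round what is visible of it).
The state is a dict: "time_s": time; "q": joint angles; "qd": joint speeds; "tau": joint torques, N m; "eef_pos": TCP position; "tool_rot": TCP orientation; "force": force on the tool from outside, world axes, zero at the start; "moment": the same for the moment, N m; "width": finger opening in m.
Only numpy, scipy, OpenCV 4.12 (cv2) and the standard library are available. Lean on these libraries where they do the work, as an engineer would, in place of code of your own. Each camera call takes 0.05 s, during which the arm holds its last target. There are 200 camera calls.

## Working session

There is one attempt and no reset: what is moved stays moved. The work goes in short steps, Python scripts to look and compute and a tool call to move; the robot and the scene stay as the last step left them, time stands still between calls to the robot, and variables do not carry over. Pictures are saved under pics/ and viewed, about 8 in all and at most 12, crops included, and the job is handed in when it is done.

Besides the shell and the picture viewer there is one more tool, called after "Call:" as name([rows], argument=value, ...), one row to a line, values as JSON. play_rows: Moves the arm, as the interface text tells. Its arguments: {"type":"object","properties":{"plan":{"type":"array"},"force":{"type":"number"}},"required":["plan"]}

```bash
mkdir -p pics; ls
cat > h.py <<'E'
import numpy as np, cv2
from cell import telemetry, viewer, env, spotter
def cam(n):
    return viewer.read_camera(n)
def world(c, uv, fish=False):
    """uv Nx2 pixels (col,row) -> world points with range_z"""
    uv=np.asarray(uv,int); z=c["range_z"][uv[:,1],uv[:,0]].astype(float)
    K=np.array(c["mtx"]); x=(uv-[K[0,2],K[1,2]])/[K[0,0],K[1,1]]
    if fish:
        r=np.linalg.norm(x,axis=1); x=x*(np.tan(np.minimum(r,1.5))/np.maximum(r,1e-9))[:,None]
    p=np.c_[x*z[:,None],z]; R=cv2.Rodrigues(np.array(c["rvec"],float))[0]
    return ((p-np.array(c["tvec"]).ravel())@R)[z>0]
def maskpts(c,m,fish=False):
    v,u=np.nonzero(m); return world(c,np.c_[u,v],fish)
def rect(p):
    (c,s,a)=cv2.minAreaRect((p[:,:2]*1000).astype(np.float32)); return np.round(c,1),np.round(s,1),round(a,1)
E
python3 - <<'E'
from h import *
o=telemetry.get_obs(); print({k:np.round(v,3) for k,v in o.items()})
for n in ["scene","side"]:
    c=cam(n); cv2.imwrite(f"pics/{n}0.png",c["pixels"][:,:,::-1])
    for t in ["bevel","tray","tab","riser_top","offcut_long","offcut_short"]:
        for r in spotter.regions_of(n,t)[:1]:
            p=maskpts(c,r["mask"]); 
            if len(p)<20: continue
            print(n,t,round(r["score"],2),np.round(r["bbox"]),len(p),"z",np.round(np.percentile(p[:,2],[5,50,95]),3),rect(p))
E
```

```text
pics
{'time_s': np.float64(0.0), 'q': array([-1.407,  0.159,  1.598, -0.   ,  1.386, -0.21 ]), 'qd': array([ 0.001, -0.001,  0.001,  0.   , -0.   , -0.   ]), 'tau': array([-1.0000e-03, -3.9599e+01, -3.3143e+01, -0.0000e+00,  8.0000e-03,
       -0.0000e+00]), 'eef_pos': array([ 0.21 , -0.535,  0.303]), 'tool_rot': array([-0.001,  0.826, -0.563, -0.001]), 'force': array([-0.605, -0.272, -0.785]), 'moment': array([-0.026, -0.016, -0.004]), 'width': np.float64(0.085)}
scene bevel 0.65 [411. 220. 423. 240.] 146 z [0.007 0.018 0.022] (array([ 438.6, -312.2]), array([ 24.9, 113.3]), 6.0)
scene tray 0.57 [300. 244. 362. 292.] 2057 z [0.006 0.011 0.034] (array([558.3,   9.6]), array([165. , 239.8]), 23.5)
scene tab 0.9 [302. 243. 359. 292.] 2083 z [0.006 0.01  0.034] (array([559.6,  10. ]), array([165.8, 241.3]), 25.9)
scene riser_top 0.96 [217. 226. 305. 281.] 2397 z [0.044 0.048 0.051] (array([798.2,  76.4]), array([250. , 334.7]), 10.9)
scene offcut_long 0.76 [339. 204. 369. 227.] 222 z [0.006 0.02  0.024] (array([ 663.3, -300.3]), array([ 52.7, 191.6]), 7.2)
scene offcut_short 0.75 [194. 307. 240. 339.] 872 z [0.007 0.023 0.026] (array([648.9, 381.8]), array([114.9,  49. ]), 84.0)
side bevel 0.88 [283. 313. 318. 368.] 732 z [0.001 0.015 0.018] (array([ 444.5, -326.1]), array([ 30.8, 169.7]), 5.2)
side tray 0.83 [275. 209. 356. 256.] 2374 z [0.004 0.009 0.031] (array([542.6,  40.1]), array([157.9, 235. ]), 23.3)
side tab 0.67 [279. 210. 355. 262.] 2447 z [0.003 0.009 0.03 ] (array([555.9,  45.3]), array([187.4, 233.8]), 23.5)
side riser_top 0.69 [326. 177. 407. 231.] 2352 z [0.042 0.047 0.05 ] (array([756.9, 131. ]), array([300.9, 234.2]), 84.0)
side offcut_short 0.79 [305. 159. 322. 178.] 346 z [0.003 0.022 0.026] (array([655.4, 402.3]), array([171.7,  50.2]), 79.3)
```

Run:
```python
import cv2,numpy as np
a=cv2.imread("pics/scene0.png")[180:360,170:440];b=cv2.imread("pics/side0.png")[140:380,250:430]
a=cv2.resize(a,(800,533),interpolation=2);b=cv2.resize(b,(450,600),interpolation=2)
cv2.imwrite("pics/c1.png",a);cv2.imwrite("pics/c2.png",b)
```

```text
(no output)
```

View pics/c1.png

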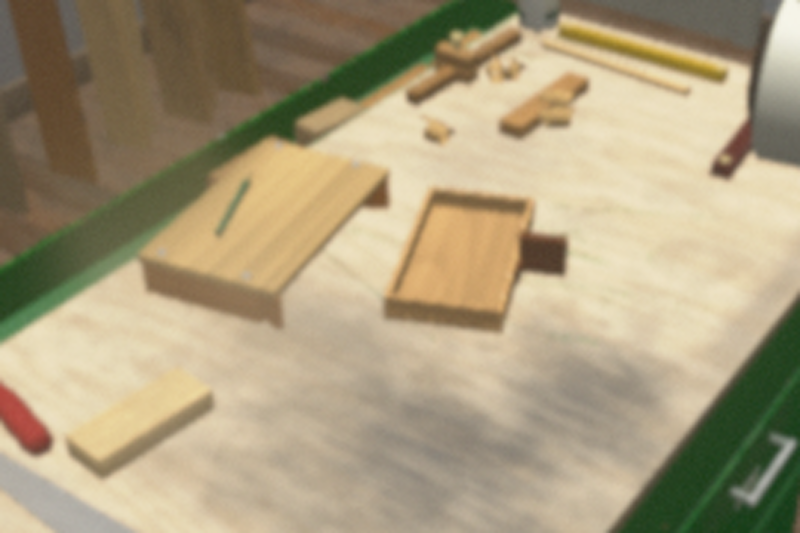

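View pics/c2.png

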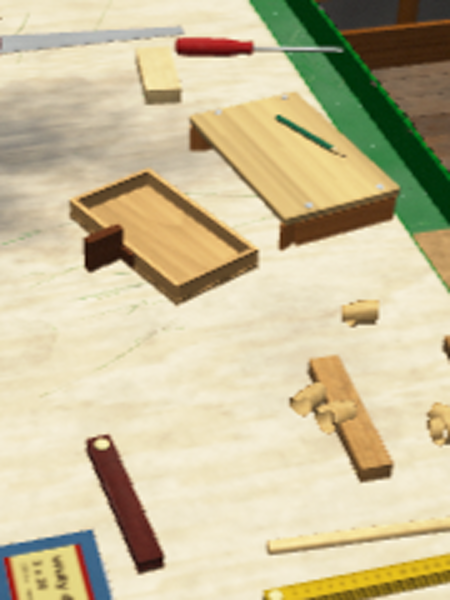

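```bash
cat >> h.py <<'E'
from scipy.ndimage import binary_erosion
def report(n,t,zlo,zhi,er=0):
    c=cam(n); r=spotter.regions_of(n,t)
    if not r: print(n,t,"none"); return None
    m=r[0]["mask"]; 
    if er: m=binary_erosion(m,iterations=er)
    p=maskpts(c,m,n=="wrist"); p=p[(p[:,2]>zlo)&(p[:,2]<zhi)]
    if len(p)<10: print(n,t,"few",len(p)); return None
    print(n,t,round(r[0]["score"],2),np.round(r[0]["bbox"]),len(p),"zmed",round(np.median(p[:,2]),4),rect(p)); return p
E
python3 - <<'E'
from h import *
c=cam("wrist"); cv2.imwrite("pics/w0.png",c["pixels"][:,:,::-1]); print(c["mtx"],c["rvec"],c["tvec"])
for n in ["scene","side","wrist"]:
    report(n,"bevel",.012,.03); report(n,"tray",.022,.032,0); report(n,"riser_top",.042,.055,1); report(n,"tab",.034,.052)
    report(n,"riser",.042,.055,1)
E
```

```text
[[371.64829954   0.         318.0868266 ]
 [  0.         371.64829954 240.00790233]
 [  0.           0.           1.        ]] [-2.39566878  1.63559078  0.2304601 ] [-0.57456794 -0.03592708  0.37827169]
scene bevel none
scene tray 0.68 [299. 246. 360. 294.] 397 zmed 0.0271 (array([545.9,  24.8]), array([153.7, 201.5]), 22.1)
scene riser_top 0.63 [217. 226. 303. 281.] 2277 zmed 0.0485 (array([738.9, 114.1]), array([148.9, 240.4]), 10.1)
scene tab 0.6 [299. 246. 361. 291.] 105 zmed 0.0441 (array([495.7,   3.9]), array([45.2, 17.4]), 19.8)
scene riser 0.61 [218. 228. 299. 288.] 2248 zmed 0.0485 (array([736.3, 116.5]), array([143.1, 236.2]), 10.4)
side bevel 0.6 [282. 312. 318. 372.] 565 zmed 0.0156 (array([ 442. , -333.5]), array([ 23.9, 153.1]), 5.1)
side tray 0.68 [274. 207. 354. 259.] 476 zmed 0.0256 (array([548.1,  25.5]), array([159.4, 202.5]), 22.7)
side riser_top 0.66 [328. 178. 407. 233.] 2041 zmed 0.0468 (array([742.1, 109.5]), array([150.9, 235.1]), 11.3)
side tab 0.6 [277. 209. 354. 261.] 102 zmed 0.0433 (array([497.1,   3.8]), array([47. , 18.1]), 22.4)
side riser 0.62 [329. 181. 412. 240.] 2156 zmed 0.0467 (array([739.1, 112.2]), array([145.1, 238. ]), 10.7)
wrist bevel none
wrist tray none
wrist riser_top none
wrist tab none
wrist riser none
```

View pics/w0.png

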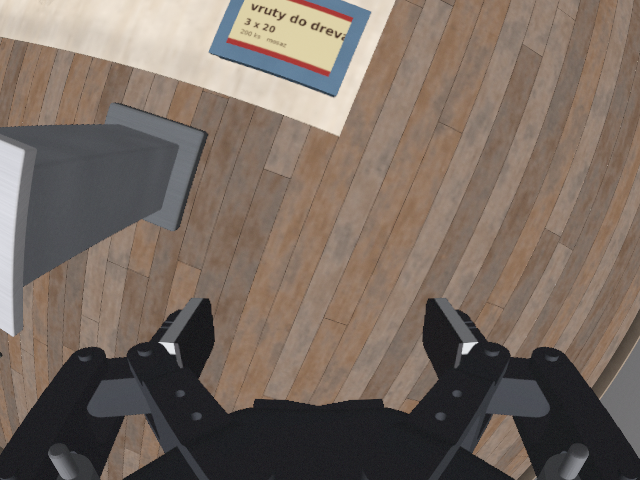

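The scene and side views agree to about 2 mm. The bevel is at (442,-333) with yaw 5°, the tray at about (568,34) with yaw 22°, and the riser mouth at about (668,98) with yaw 10.7°. The wrist view shows only a box and the floor. I'll turn and move to above the bevel.

Call:
play_rows([
  [1,[0,0,0],[0,0,-0.117]],
  [1,[0,0,0],[0,0,-0.117]],
  [1,[0,0,0],[0,0,-0.117]],
  [1,[0,0,0],[0,0,-0.117]],
  [1,[0,0,0],[0,0,-0.117]],
  [1,[0,0,0],[0,0,-0.117]],
  [1,[0,0,0],[0,0,-0.117]],
  [1,[0,0,0],[0,0,-0.117]],
  [1,[0,0,0],[0,0,-0.117]],
  [1,[0,0,0],[0,0,-0.117]],
  [1,[0,0,0],[0,0,-0.117]],
], force=40)

```text
time_s: 3.17
eef_pos: [0.2099, -0.5353, 0.3039]
tool_rot: [-0.0, 0.999, 0.048, -0.0]
force: [-0.0, -0.6, 0.2]
width: 0.0855
```

Call:
play_rows([
  [1,[2.49,-1.81,1.0],[0,0,0]],
  [1,[2.49,-1.81,1.0],[0,0,0]],
  [1,[2.49,-1.81,1.0],[0,0,0]],
  [1,[2.49,-1.81,1.0],[0,0,0]],
  [1,[2.49,-1.81,1.0],[0,0,0]],
  [1,[2.49,-1.81,1.0],[0,0,0]],
  [1,[2.49,-1.81,1.0],[0,0,0]],
  [1,[2.49,-1.81,1.0],[0,0,0]],
  [1,[2.49,-1.81,1.0],[0,0,0]],
  [1,[2.49,-1.81,1.0],[0,0,0]],
  [1,[0,0,0],[0,0,0]],
  [1,[0,0,0],[0,0,0]],
])

```text
time_s: 4.17
eef_pos: [0.4422, -0.3313, 0.2032]
tool_rot: [-0.001, 0.999, 0.046, -0.001]
force: [-0.7, 0.9, -0.3]
width: 0.0852
```

```bash
cat >> h.py <<'E'
def state():
    o=telemetry.get_obs(); w,x,y,z=o["tool_rot"]
    from scipy.spatial.transform import Rotation as Ro
    R=Ro.from_quat([x,y,z,w]).as_matrix(); yaw=np.degrees(np.arctan2(R[1,0],R[0,0]))
    print("t",round(o["time_s"],2),"pos",np.round(o["eef_pos"]*1000 if hasattr(o["eef_pos"],'shape') else np.array(o["eef_pos"])*1000,1),"yaw",round(yaw,2),"zax",np.round(R[:,2],3),"F",np.round(o["force"],1),"M",np.round(o["moment"],2),"w",round(o["width"],4),"tips",env.tips_ahead)
    return np.array(o["eef_pos"]),R
def togo(xyz,yaw):
    """print shift (cm, in tool axes AFTER the turn) and turn about tool z"""
    p,R=state(); y0=np.arctan2(R[1,0],R[0,0]); d=(np.radians(yaw)-y0+np.pi)%(2*np.pi)-np.pi
    a=np.radians(yaw); T=np.array([[np.cos(a),np.sin(a),0],[np.sin(a),-np.cos(a),0],[0,0,-1]])
    print("turn",round(-d,4),"shift cm",np.round(T.T@(np.array(xyz)-p)*100,2))
E
python3 - <<'E'
from h import *
state()
c=cam("wrist"); cv2.imwrite("pics/w1.png",c["pixels"][:,:,::-1])
report("wrist","bevel",.010,.03);report("side","bevel",.010,.03);report("scene","bevel",.010,.03)
E
```

```text
t 4.17 pos [ 442.2 -331.3  203.2] yaw 5.33 zax [-0.001  0.001 -1.   ] F [-0.7  0.9 -0.3] M [0.02 0.   0.01] w 0.0852 tips 0.0726
wrist bevel 0.93 [301. 130. 333. 330.] 6081 zmed 0.0154 (array([ 439.9, -334.4]), array([ 23.5, 149.5]), 4.9)
side bevel 0.83 [284. 313. 316. 369.] 589 zmed 0.0153 (array([ 442.1, -335. ]), array([ 24.3, 150.3]), 4.9)
scene bevel 0.54 [411. 218. 423. 238.] 133 zmed 0.0187 (array([ 439. , -319.6]), array([ 22.4, 125.5]), 8.2)
```

View pics/w1.png

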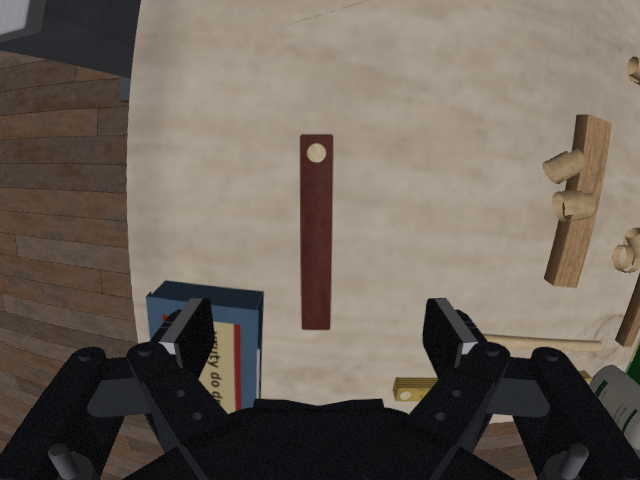

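Run:
```python
from h import *
c=cam("wrist")
P=world(c,[[u,v] for v in range(290,340,8) for u in (200,230,255)],True); print(np.round(P*1000)[::3], P[:,2].max())
togo([.441,-.3345,.0755],5)
```

```text
[[ 352. -386.   17.]
 [ 394. -327.  148.]
 [ 397. -326.  156.]
 [ 397. -328.  159.]
 [ 381. -399.   38.]
 [ 381. -407.   37.]
 [ 381. -413.   38.]] 0.1612065557176615
t 4.57 pos [ 441.3 -333.4  204.3] yaw 5.08 zax [ 0.    -0.001 -1.   ] F [ 0.3  0.8 -0.1] M [0.06 0.01 0.01] w 0.085 tips 0.0726
turn 0.0015 shift cm [-0.04  0.11 12.88]
```

Call:
play_rows([
  [1,[0,0.1,2.5],[0,0,0]],
  [1,[0,0,2.5],[0,0,0]],
  [1,[0,0,2.5],[0,0,0]],
  [1,[0,0,2.0],[0,0,0]],
  [1,[0,0,1.5],[0,0,0]],
  [1,[0,0,1.0],[0,0,0]],
  [1,[0,0,1.0],[0,0,0]],
  [1,[0,0,0],[0,0,0]],
])

```text
time_s: 5.23
eef_pos: [0.441, -0.3331, 0.0723]
tool_rot: [-0.001, 0.999, 0.045, -0.001]
force: [-0.5, 0.3, -0.7]
width: 0.0855
```

Call:
play_rows([
  [0.1,[0,0,0],[0,0,0]],
  [0.1,[0,0,0],[0,0,0]],
  [0.1,[0,0,0],[0,0,0]],
  [0.1,[0,0,0],[0,0,0]],
  [0.1,[0,0,0],[0,0,0]],
  [0.1,[0,0,0],[0,0,0]],
  [0.1,[0,0,0],[0,0,0]],
  [0.1,[0,0,0],[0,0,0]],
  [0.1,[0,0,0],[0,0,0]],
], force=40)

```text
time_s: 5.98
eef_pos: [0.4421, -0.3341, 0.0747]
tool_rot: [0.001, 0.999, 0.045, 0.0]
force: [-1.6, 0.8, 5.5]
width: 0.0218
```

Call:
play_rows([
  [0.1,[0,0,-0.5],[0,0,0]],
  [0.1,[0,0,-1.5],[0,0,0]],
  [0.1,[0,0,-2.5],[0,0,0]],
  [0.1,[0,0,-3],[0,0,0]],
  [0.1,[0,0,-3],[0,0,0]],
  [0.1,[0,0,-2],[0,0,0]],
  [0.1,[0,0,0],[0,0,0]],
  [0.1,[0,0,0],[0,0,0]],
])

```text
time_s: 6.65
eef_pos: [0.442, -0.3338, 0.1995]
tool_rot: [0.001, 0.999, 0.045, 0.001]
force: [-1.2, 0.0, -2.7]
width: 0.0217
```

Run:
```python
from h import *
c=cam("wrist"); cv2.imwrite("pics/w2.png",c["pixels"][:,:,::-1])
report("wrist","bevel",.0,.3)
report("wrist","tray",.022,.032)
togo([.568,.034,.2],22.4)
```

```text
wrist bevel none
wrist tray none
t 6.9 pos [ 441.  -332.8  196.8] yaw 5.15 zax [-0.003  0.003 -1.   ] F [-0.3  0.4 -1.7] M [-0.01  0.03 -0.01] w 0.022 tips 0.0726
turn -0.301 shift cm [ 25.72 -29.07  -0.32]
```

View pics/w2.png

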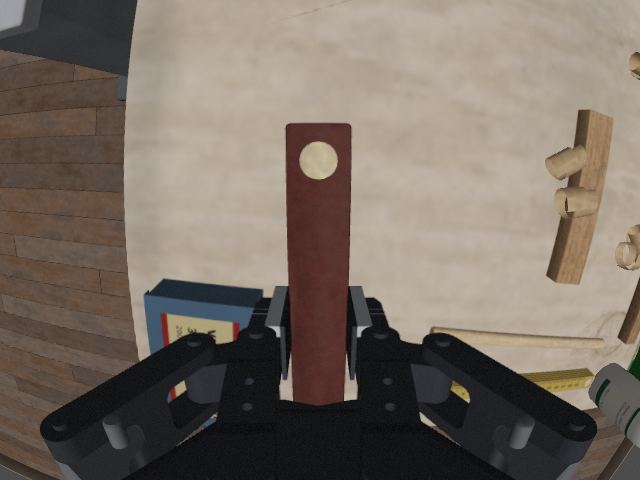

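Call:
play_rows([
  [0.1,[0,0,0],[0,0,-0.1]],
  [0.1,[0,0,0],[0,0,-0.1]],
  [0.1,[0,0,0],[0,0,-0.1]],
  [0.1,[2.8,-3.1,0],[0,0,0]],
  [0.1,[2.8,-3.1,0],[0,0,0]],
  [0.1,[2.8,-3.1,0],[0,0,0]],
  [0.1,[2.8,-3.1,0],[0,0,0]],
  [0.1,[2.8,-3.1,0],[0,0,0]],
  [0.1,[2.8,-3.1,0],[0,0,0]],
])

```text
time_s: 7.65
eef_pos: [0.526, -0.0962, 0.1979]
tool_rot: [-0.001, 0.981, 0.194, -0.001]
force: [1.4, -0.2, -1.8]
width: 0.0216
```

Call:
play_rows([
  [0.1,[2.8,-3.1,0],[0,0,0]],
  [0.1,[2.5,-3.0,0],[0,0,0]],
  [0.1,[2.0,-2.4,0],[0,0,0]],
  [0.1,[1.5,-2.0,0],[0,0,0]],
  [0.1,[0,0,0],[0,0,0]],
  [0.1,[0,0,0],[0,0,0]],
  [0.1,[0,0,0],[0,0,0]],
])

```text
time_s: 8.23
eef_pos: [0.5671, 0.0318, 0.198]
tool_rot: [-0.0, 0.981, 0.194, -0.001]
force: [0.0, 0.3, -2.4]
width: 0.0222
```

Run:
```python
from h import *
c=cam("wrist"); cv2.imwrite("pics/w3.png",c["pixels"][:,:,::-1])
report("wrist","bevel",.0,.3)
report("wrist","tray",.022,.032);report("wrist","tray",.002,.011);report("wrist","riser_top",.042,.055,1)
togo([.568,.034,.2],22.4)
```

```text
wrist bevel 0.75 [286. 121. 352. 404.] 16879 zmed 0.1388 (array([568.9,  24.3]), array([ 47. , 175.6]), 21.9)
wrist tray 0.83 [173.  90. 408. 327.] 5734 zmed 0.0256 (array([541.8,  39. ]), array([154. , 168.8]), 22.7)
wrist tray 0.75 [168.  85. 408. 326.] 15479 zmed 0.0058 (array([540.6,  38.2]), array([145.6, 158.3]), 22.6)
wrist riser_top 0.63 [451.  48. 640. 370.] 37059 zmed 0.0456 (array([738., 115.]), array([145.9, 232.6]), 11.0)
t 8.68 pos [567.6  31.8 199. ] yaw 22.31 zax [ 0. -0. -1.] F [-1.1 -0.4 -1.4] M [ 0.02 -0.01  0.02] w 0.0221 tips 0.0726
turn -0.0016 shift cm [ 0.12 -0.19 -0.1 ]
```

View pics/w3.png

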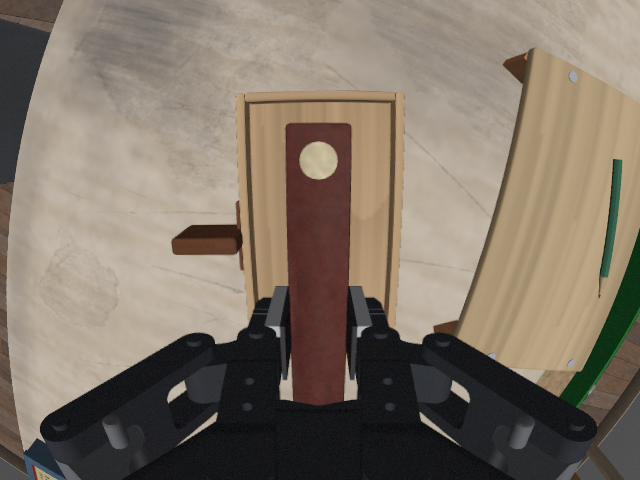

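Call:
play_rows([
  [0.1,[0.1,-0.1,2.0],[0,0,0]],
  [0.1,[0,0,2.5],[0,0,0]],
  [0.1,[0,0,2.5],[0,0,0]],
  [0.1,[0,0,2.0],[0,0,0]],
  [0.1,[0,0,1.2],[0,0,0]],
  [0.1,[0,0,0.7],[0,0,0]],
  [0.1,[0,0,0.4],[0,0,0]],
  [0.1,[0,0,0.2],[0,0,0]],
  [0.1,[0,0,0.1],[0,0,0]],
  [0.1,[0,0,0],[0,0,0]],
  [0.1,[0,0,0],[0,0,0]],
])

```text
time_s: 9.6
eef_pos: [0.5689, 0.0334, 0.0839]
tool_rot: [0.0, 0.981, 0.194, 0.001]
force: [-0.3, 0.4, -1.5]
width: 0.0221
```

```bash
python3 -c "
from h import *
for i in range(3): state(); cam('wrist')
"
```

```text
t 9.6 pos [568.9  33.4  83.9] yaw 22.35 zax [ 0.002 -0.    -1.   ] F [-0.3  0.4 -1.5] M [-0.04 -0.02  0.08] w 0.0221 tips 0.0726
t 9.65 pos [568.8  33.4  83.8] yaw 22.35 zax [ 0.002 -0.    -1.   ] F [ 0.6  0.7 -1.9] M [0.01 0.01 0.03] w 0.0223 tips 0.0726
t 9.7 pos [568.7  33.4  83.7] yaw 22.35 zax [ 0.001 -0.    -1.   ] F [-0.3 -0.3 -1.8] M [0.02 0.   0.02] w 0.022 tips 0.0726
```

Still carrying the bevel's weight, so I'll lower a little more until it touches.

Call:
play_rows([
  [0.1,[0,0,0.15],[0,0,0]],
  [0.1,[0,0,0.1],[0,0,0]],
  [0.1,[0,0,0],[0,0,0]],
  [0.1,[0,0,0],[0,0,0]],
])

```text
time_s: 10.08
eef_pos: [0.5684, 0.0335, 0.0807]
tool_rot: [0.0, 0.981, 0.194, 0.0]
force: [-1.4, 0.0, 1.9]
width: 0.022
```

Call:
play_rows([
  [0.35,[0,0,0],[0,0,0]],
  [0.45,[0,0,0],[0,0,0]],
  [0.5,[0,0,0],[0,0,0]],
  [0.5,[0,0,0],[0,0,0]],
  [0.5,[0,0,-0.5],[0,0,0]],
  [0.5,[0,0,-1.5],[0,0,0]],
  [0.5,[0,0,-2.5],[0,0,0]],
  [0.5,[0,0,-3],[0,0,0]],
  [0.5,[0,0,-3],[0,0,0]],
  [0.5,[0,0,-2],[0,0,0]],
  [0.5,[0,0,0],[0,0,0]],
])

```text
time_s: 11.0
eef_pos: [0.5711, 0.0331, 0.2115]
tool_rot: [0.002, 0.981, 0.194, 0.005]
force: [0.8, -0.5, 1.3]
width: 0.0425
```

Run:
```python
from h import *
report("wrist","bevel",.012,.04);report("side","bevel",.015,.04)
p=report("wrist","tray",.022,.032);report("side","tray",.023,.032);report("side","tab",.034,.055);report("wrist","tab",.034,.055)
c=cam("wrist"); cv2.imwrite("pics/w4.png",c["pixels"][:,:,::-1])
report("wrist","riser_top",.042,.055,1)
for y in (-67.4,112.6): togo([.495,.0035,.2],y)
```

```text
wrist bevel 0.87 [296. 125. 328. 323.] 5913 zmed 0.0214 (array([567.3,  33.7]), array([ 22.9, 149.2]), 22.3)
side bevel 0.85 [294. 220. 335. 248.] 333 zmed 0.0217 (array([570.4,  32.3]), array([ 29.2, 152.5]), 23.4)
wrist tray 0.8 [173.  94. 404. 358.] 5825 zmed 0.0255 (array([546.9,  26.4]), array([153.4, 196.7]), 22.5)
side tray 0.63 [277. 207. 357. 260.] 404 zmed 0.026 (array([549.2,  25. ]), array([156.1, 202.4]), 23.1)
side tab 0.64 [279. 212. 354. 260.] 97 zmed 0.0433 (array([498.9,   2.4]), array([45.2, 19.2]), 20.4)
wrist tab 0.75 [172.  93. 402. 359.] 1308 zmed 0.0452 (array([496.4,   5.3]), array([45.3, 12.6]), 22.5)
wrist riser_top 0.86 [444.  52. 640. 368.] 36360 zmed 0.0456 (array([738.7, 115.2]), array([147.5, 233.4]), 10.7)
t 11.75 pos [568.2  33.4 205.3] yaw 22.34 zax [-0.  0. -1.] F [-0.6  0.2 -0.4] M [0.01 0.04 0.07] w 0.0428 tips 0.0726
turn 1.5663 shift cm [-0.05  7.91  0.53]
t 11.75 pos [568.2  33.4 205.3] yaw 22.34 zax [-0.  0. -1.] F [-0.6  0.2 -0.4] M [0.01 0.04 0.07] w 0.0428 tips 0.0726
turn -1.5753 shift cm [ 0.05 -7.91  0.53]
```

View pics/w4.png

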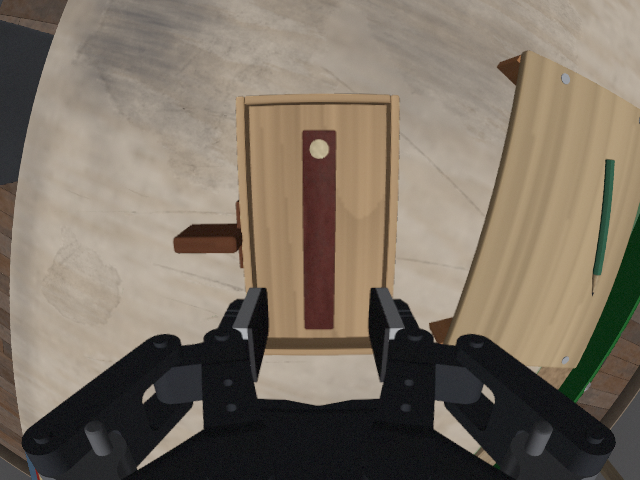

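Call:
play_rows([
  [0.6,[0,0,0],[0,0,0.12]],
  [0.6,[0,0,0],[0,0,0.12]],
  [0.6,[0,0,0],[0,0,0.12]],
  [0.6,[0,0,0],[0,0,0.12]],
  [0.6,[0,0,0],[0,0,0.12]],
  [0.6,[0,0,0],[0,0,0.12]],
  [0.6,[0,0,0],[0,0,0.12]],
  [0.6,[0,0,0],[0,0,0.12]],
  [0.6,[0,0,0],[0,0,0.12]],
  [0.6,[0,0,0],[0,0,0.12]],
  [0.6,[0,0,0],[0,0,0.12]],
  [0.6,[0,0,0],[0,0,0.12]],
])

```text
time_s: 12.75
eef_pos: [0.5682, 0.0334, 0.2055]
tool_rot: [-0.0, 0.864, -0.504, 0.0]
force: [-0.7, 0.2, -0.7]
width: 0.0512
```

Call:
play_rows([
  [0.6,[0,0,0],[0,0,0.063]],
  [0.6,[0,0,0],[0,0,0.063]],
  [0.6,[0,2,0],[0,0,0]],
  [0.6,[0,2,0],[0,0,0]],
  [0.6,[0,2,0],[0,0,0]],
  [0.6,[0,1.9,0],[0,0,0]],
  [0.6,[0,0,0],[0,0,0]],
  [0.6,[0,0,0],[0,0,0]],
])

```text
time_s: 13.42
eef_pos: [0.4951, 0.0029, 0.2056]
tool_rot: [-0.0, 0.832, -0.555, 0.0]
force: [-0.2, -0.0, 0.4]
width: 0.0512
```

Run:
```python
from h import *
p,R=state()
c=cam("wrist"); cv2.imwrite("pics/w5.png",c["pixels"][:,:,::-1])
Rc=cv2.Rodrigues(np.array(c["rvec"],float))[0]; print("cam in tool",np.round(R.T@(-Rc.T@np.array(c["tvec"]).ravel()-p),3))
report("wrist","tray",.022,.032);report("wrist","tab",.036,.055);report("wrist","riser_top",.042,.055,1);report("wrist","riser_top",.042,.055,0)
# mouth edge & cheeks
r=spotter.regions_of("wrist","riser"); 
for k in r[:2]:
    q=maskpts(c,k["mask"],True); print("riser",k["score"],k["bbox"],np.round(np.percentile(q,[2,50,98],axis=0),3).tolist())
togo([.4955,.0045,.09],-67.5)
```

```text
t 13.42 pos [495.1   2.9 205.6] yaw -67.43 zax [ 0.001  0.    -1.   ] F [-0.2 -0.   0.4] M [ 0.01 -0.   -0.03] w 0.0512 tips 0.0726
cam in tool [-0.   -0.07 -0.07]
wrist tray 0.93 [172.  43. 458. 273.] 7514 zmed 0.0255 (array([565.8,  34.1]), array([113.4, 196.4]), 22.8)
wrist tab 0.7 [175.  43. 456. 277.] 1189 zmed 0.0454 (array([496.7,   4.9]), array([45.1, 11.4]), 22.3)
wrist riser_top none
wrist riser_top none
t 13.92 pos [495.4   3.2 205.4] yaw -67.37 zax [-0.  0. -1.] F [0.5 0.4 0.5] M [0.03 0.01 0.03] w 0.0513 tips 0.0726
turn 0.0023 shift cm [-0.12 -0.06 11.54]
```

View pics/w5.png

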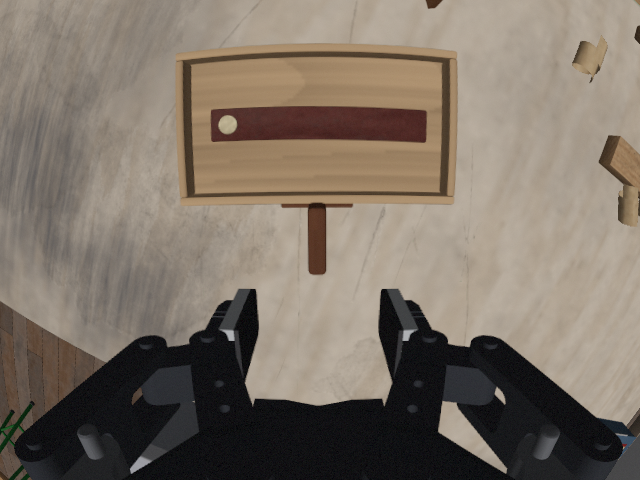

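Call:
play_rows([
  [0.6,[-0.1,0,2.5],[0,0,0]],
  [0.6,[0,0,2.5],[0,0,0]],
  [0.6,[0,0,2.5],[0,0,0]],
  [0.6,[0,0,2.0],[0,0,0]],
  [0.6,[0,0,1.5],[0,0,0]],
  [0.6,[0,0,0.9],[0,0,0]],
  [0.6,[0,0,0],[0,0,0]],
  [0.6,[0,0,0],[0,0,0]],
])

```text
time_s: 14.58
eef_pos: [0.495, 0.004, 0.0865]
tool_rot: [0.0, 0.832, -0.555, -0.0]
force: [0.2, 0.3, -0.1]
width: 0.0509
```

Call:
play_rows([
  [0.4,[0,0,0],[0,0,0]],
  [0.3,[0,0,0],[0,0,0]],
  [0.2,[0,0,0],[0,0,0]],
  [0.15,[0,0,0],[0,0,0]],
  [0,[0,0,0],[0,0,0]],
  [0,[0,0,0],[0,0,0]],
  [0,[0,0,0],[0,0,0]],
  [0,[0,0,0],[0,0,0]],
], force=40)

```text
time_s: 15.25
eef_pos: [0.4953, 0.004, 0.0872]
tool_rot: [-0.0, 0.832, -0.554, 0.0]
force: [-1.7, 0.2, 5.9]
width: 0.0119
```

Run:
```python
from h import *
state()
report("wrist","tray",.022,.032);report("wrist","riser_top",.042,.055,1);report("side","riser_top",.042,.055,1);report("scene","riser_top",.042,.055,1)
state()
```

```text
t 15.25 pos [495.3   4.   87.2] yaw -67.35 zax [ 0.001 -0.    -1.   ] F [-1.7  0.2  5.9] M [0.17 0.22 0.2 ] w 0.0119 tips 0.0726
wrist tray 0.57 [ 76.   0. 562. 386.] 15250 zmed 0.0254 (array([561.2,  32.3]), array([122.7, 197.2]), 22.8)
wrist riser_top none
side riser_top 0.79 [326. 178. 409. 228.] 2063 zmed 0.0468 (array([740.1, 111.3]), array([147. , 236.5]), 10.7)
scene riser_top none
t 15.65 pos [495.4   4.   87.2] yaw -67.35 zax [ 0.001 -0.    -1.   ] F [-1.9  1.   5.5] M [0.2  0.25 0.21] w 0.0115 tips 0.0726
```

Call:
play_rows([
  [0,[0,0,-0.1],[0,0,0]],
  [0,[0,0,0],[0,0,0.02]],
  [0,[0,0,0],[0,0,0.02]],
  [0,[0,0,0],[0,0,0.02]],
  [0,[0,0,0],[0,0,0.025]],
  [0,[0,0,0],[0,0,0.025]],
  [0,[0,0,0],[0,0,0.025]],
  [0,[0,0,0],[0,0,0.025]],
  [0,[0,0,0],[0,0,0.025]],
  [0,[0,0,0],[0,0,0.023]],
  [0,[0,0,0],[0,0,0]],
])

```text
time_s: 16.57
eef_pos: [0.4947, 0.0043, 0.0873]
tool_rot: [-0.0, 0.769, -0.639, -0.0]
force: [-0.9, 3.7, 0.4]
width: 0.0117
```

Call:
play_rows([
  [0,[-0.3,-0.1,0],[0,0,0]],
  [0,[-0.5,-0.2,0],[0,0,0]],
  [0,[-0.6,-0.2,0],[0,0,0]],
  [0,[-0.7,-0.25,0],[0,0,0]],
  [0,[-0.7,-0.25,0],[0,0,0]],
  [0,[-0.7,-0.25,0],[0,0,0]],
  [0,[-0.7,-0.25,0],[0,0,0]],
  [0,[-0.6,-0.25,0],[0,0,0]],
  [0,[-0.6,-0.25,0],[0,0,0]],
  [0,[-0.5,-0.2,0],[0,0,0]],
  [0,[-0.25,-0.05,0],[0,0,0]],
  [0,[0,0,0],[0,0,0]],
])

```text
time_s: 17.57
eef_pos: [0.5057, 0.0694, 0.0874]
tool_rot: [-0.0, 0.77, -0.638, -0.0]
force: [0.3, -0.2, -3.0]
width: 0.0114
```

Run:
```python
from h import *
state()
report("wrist","tray",.022,.032);report("wrist","riser_top",.042,.055,1);report("side","riser_top",.042,.055,1);report("side","tray",.023,.032)
c=cam("wrist"); cv2.imwrite("pics/w6.png",c["pixels"][:,:,::-1])
state()
```

```text
t 17.57 pos [505.7  69.4  87.4] yaw -79.25 zax [ 0.  0. -1.] F [ 0.3 -0.2 -3. ] M [ 0.02 -0.15 -0.04] w 0.0114 tips 0.0726
wrist tray 0.74 [ 75.   0. 562. 387.] 16017 zmed 0.0255 (array([575.6,  83.1]), array([123.1, 197.6]), 10.7)
wrist riser_top 0.44 [ 77.   0. 560. 391.] 3381 zmed 0.0456 (array([507. ,  69.7]), array([46.1, 11.1]), 11.5)
side riser_top 0.63 [326. 180. 410. 229.] 2089 zmed 0.0467 (array([741.7, 110.9]), array([150. , 234.9]), 11.0)
side tray 0.73 [282. 198. 351. 245.] 305 zmed 0.026 (array([561.7,  78.8]), array([155.5, 203.3]), 11.1)
t 18.02 pos [505.6  68.6  87.4] yaw -79.3 zax [ 0.  0. -1.] F [-0.2  0.6 -2.4] M [ 0.24 -0.04  0.21] w 0.0115 tips 0.0726
```

View pics/w6.png

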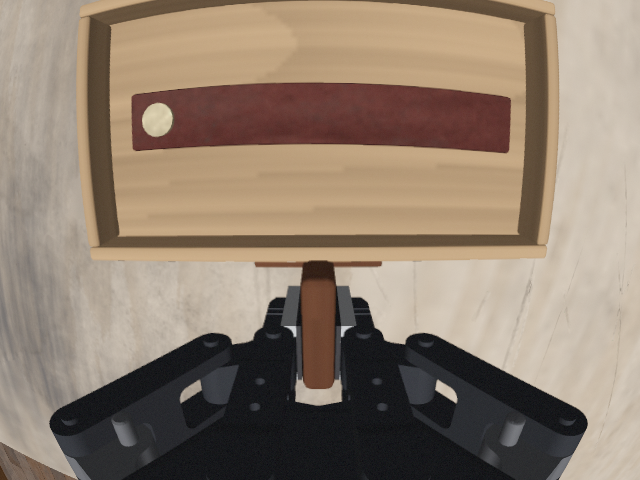

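Call:
play_rows([
  [0,[0,-0.1,0.05],[0,0,0]],
  [0,[0,-0.3,0],[0,0,0]],
  [0,[0,-0.4,0],[0,0,0]],
  [0,[0,-0.4,0],[0,0,0]],
  [0,[0,-0.4,0],[0,0,0]],
  [0,[0,-0.4,0],[0,0,0]],
  [0,[0,-0.4,0],[0,0,0]],
  [0,[0,-0.4,0],[0,0,0]],
  [0,[0,-0.4,0],[0,0,0]],
  [0,[0,-0.2,0],[0,0,0]],
  [0,[0,-0.1,0],[0,0,0]],
  [0,[0,0,0],[0,0,0]],
])

```text
time_s: 19.02
eef_pos: [0.5385, 0.0746, 0.0872]
tool_rot: [0.002, 0.77, -0.638, -0.002]
force: [-9.3, -2.2, 8.5]
width: 0.0115
```

```bash
cat > m.py <<'E'
from h import *
# all depth points of the wrist view, in riser frame guess
p0,R=state()
c=cam("wrist"); P=maskpts(c,np.ones((480,640),bool),True)
a=np.radians(10.7); u=np.array([np.cos(a),np.sin(a)]); v=np.array([-u[1],u[0]])
o=np.array([667.3,99.1])/1000
X=(P[:,:2]-o)@u*1000; Y=(P[:,:2]-o)@v*1000; Z=P[:,2]*1000
b=(abs(Z-46)<3)&(X>-15)
print("board pts",b.sum(), "x",np.percentile(X[b],[0.5,5,50]) if b.any() else "", "y",(Y[b].min(),Y[b].max()) if b.any() else "")
if b.sum()>50:
    ys=[];xs=[]
    for y in range(-110,111,10):
        s=b&(abs(Y-y)<5)
        if s.sum()>5: ys.append(y); xs.append(np.percentile(X[s],3))
    f=np.polyfit(ys,xs,1); print("front edge x0",f[1],"yaw err deg",-np.degrees(f[0]),len(ys))
# cheek tops/flares below board
f=(Z<32)&(Z>8)&(X>-5)&(X<40)&(abs(Y)>95)&(abs(Y)<130)
for s in (-1,1):
    k=f&(Y*s>0); print("cheek",s,k.sum(),np.round(np.percentile(Y[k],[2,50,98]),1) if k.sum()>5 else "")
t=(abs(Z-25.5)<2)&(abs(Y)<104)&(X<0)
print("tray rim y",np.round(np.percentile(Y[t],[0.5,99.5]),1),"mid",np.round(np.mean(np.percentile(Y[t],[0.5,99.5])),1))
tr=(p0[:2]+.079*u-o); print("tray origin from tcp, riser frame",np.round([tr@u*1000,tr@v*1000],1))
cv2.imwrite("pics/w7.png",c["pixels"][:,:,::-1])
E
python3 m.py; python3 -c "
from h import *
report('side','riser_top',.042,.055,1);report('scene','riser_top',.042,.055,1)"
```

```text
t 19.02 pos [538.5  74.6  87.2] yaw -79.29 zax [-0.005 -0.001 -1.   ] F [-9.3 -2.2  8.5] M [-0.2   1.26  0.04] w 0.0115 tips 0.0726
board pts 131 x [-0.14488997  0.21684401  1.382534  ] y (np.float64(-114.92491780783693), np.float64(120.18287552063548))
front edge x0 0.04342224410089121 yaw err deg 0.030261494658924748 2
cheek -1 525 [-112.2 -106.4  -95.5]
cheek 1 709 [ 95.3 110.4 115.7]
tray rim y [-97.2  97.9] mid 0.4
tray origin from tcp, riser frame [-52.1  -0.1]
side riser_top 0.83 [327. 180. 409. 230.] 2096 zmed 0.0468 (array([740.3, 111.8]), array([149.2, 237.2]), 11.0)
scene riser_top 0.56 [217. 226. 302. 280.] 2198 zmed 0.0486 (array([738.9, 114.2]), array([148.5, 239. ]), 11.3)
```

View pics/w7.png

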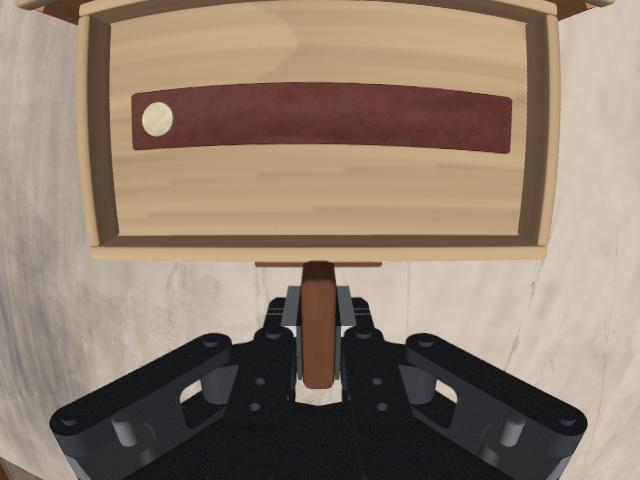

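Call:
play_rows([
  [0,[0,0,-0.04],[0,0,0]],
  [0,[-0.1,0,0],[0,0,0]],
  [0,[0,0,0],[0,0,0]],
])

```text
time_s: 19.52
eef_pos: [0.5392, 0.0756, 0.0872]
tool_rot: [0.001, 0.77, -0.638, -0.0]
force: [-4.1, -2.9, 2.2]
width: 0.0111
```

Call:
play_rows([
  [0,[0,-0.2,0],[0,0,0]],
  [0,[0,-0.2,0],[0,0,0]],
  [0,[0,-0.2,0],[0,0,0]],
  [0,[0,-0.2,0],[0,0,0]],
  [0,[0,0,0],[0,0,0]],
])

```text
time_s: 19.93
eef_pos: [0.5472, 0.0775, 0.0872]
tool_rot: [0.001, 0.77, -0.638, -0.001]
force: [-4.0, -0.6, 2.2]
width: 0.0114
```

```bash
python3 m.py
```

```text
t 19.93 pos [547.2  77.5  87.2] yaw -79.29 zax [-0.002 -0.    -1.   ] F [-4.  -0.6  2.2] M [-0.16  0.66 -0.04] w 0.0114 tips 0.0726
board pts 2322 x [0.21866494 0.78714526 3.33051186] y (np.float64(-115.78335856062417), np.float64(119.88280399394452))
front edge x0 0.6042712373145863 yaw err deg 0.025203573434055014 9
cheek -1 543 [-109.2 -106.2  -95.4]
cheek 1 738 [ 95.3 110.  112.9]
tray rim y [-96.   99.1] mid 1.6
tray origin from tcp, riser frame [-43.    1.1]
```

Call:
play_rows([
  [0,[-0.05,0,-0.02],[0,0,0]],
  [0,[0,-0.2,0],[0,0,0]],
  [0,[0,-0.2,0],[0,0,0]],
  [0,[0,-0.2,0],[0,0,0]],
  [0,[0,-0.2,0],[0,0,0]],
  [0,[0,-0.2,0],[0,0,0]],
  [0,[0,-0.2,0],[0,0,0]],
  [0,[0,-0.2,0],[0,0,0]],
  [0,[0,-0.2,0],[0,0,0]],
  [0,[0,0,0],[0,0,0]],
])

```text
time_s: 20.82
eef_pos: [0.5633, 0.0812, 0.0873]
tool_rot: [-0.0, 0.77, -0.638, -0.0]
force: [-2.7, -0.5, -0.9]
width: 0.0112
```

```bash
python3 m.py
```

```text
t 20.82 pos [563.3  81.2  87.3] yaw -79.3 zax [-0.  0. -1.] F [-2.7 -0.5 -0.9] M [-0.11  0.48 -0.02] w 0.0112 tips 0.0726
board pts 21184 x [0.60312409 1.26939008 6.43404263] y (np.float64(-116.06403780385111), np.float64(120.21838907346674))
front edge x0 1.0814460763602507 yaw err deg 0.04058211051328341 23
cheek -1 435 [-108.3 -106.5  -95.5]
cheek 1 605 [ 95.1 110.3 112.7]
tray rim y [-95.3  99.6] mid 2.2
tray origin from tcp, riser frame [-26.6   1.7]
```

Call:
play_rows([
  [0,[0,-0.2,0],[0,0,0]],
  [0,[0,-0.2,0],[0,0,0]],
  [0,[0,-0.2,0],[0,0,0]],
  [0,[0,-0.2,0],[0,0,0]],
  [0,[0,-0.2,0],[0,0,0]],
  [0,[0,-0.2,0],[0,0,0]],
  [0,[0,-0.2,0],[0,0,0]],
  [0,[0,-0.2,0],[0,0,0]],
  [0,[0,-0.2,0],[0,0,0]],
  [0,[0,-0.2,0],[0,0,0]],
  [0,[0,-0.2,0],[0,0,0]],
  [0,[0,0,0],[0,0,0]],
])

```text
time_s: 21.87
eef_pos: [0.5854, 0.0852, 0.0875]
tool_rot: [-0.0, 0.77, -0.638, 0.0]
force: [1.5, -0.3, -6.4]
width: 0.0113
```

Call:
play_rows([
  [0,[0,-0.1,0],[0,0,0]],
  [0,[0,-0.1,0],[0,0,0]],
  [0,[0,0,0],[0,0,0]],
])

```text
time_s: 22.12
eef_pos: [0.587, 0.0855, 0.0875]
tool_rot: [-0.0, 0.77, -0.638, 0.0]
force: [-0.6, 0.9, -3.8]
width: 0.0114
```

Call:
play_rows([
  [0,[0,0,0.04],[0,0,0]],
  [0,[0,-0.1,0],[0,0,0]],
  [0,[0,-0.1,0],[0,0,0]],
  [0,[0,0,0],[0,0,0]],
])

```text
time_s: 22.45
eef_pos: [0.5891, 0.0859, 0.0873]
tool_rot: [-0.0, 0.77, -0.638, 0.0]
force: [-1.8, 0.2, -1.1]
width: 0.0114
```

```bash
python3 m.py
```

```text
t 22.45 pos [589.1  85.9  87.3] yaw -79.3 zax [ 0.  0. -1.] F [-1.8  0.2 -1.1] M [-0.09  0.45 -0.01] w 0.0114 tips 0.0726
board pts 67485 x [ 1.0903834   2.65620724 19.22648286] y (np.float64(-115.91531163074374), np.float64(120.73497085931625))
front edge x0 2.0208573783280395 yaw err deg 0.028352308343337882 23
cheek -1 207 [-108.6 -107.2  -95.1]
cheek 1 341 [ 95.1 110.9 113. ]
tray rim y [-95.5  99.4] mid 2.0
tray origin from tcp, riser frame [-0.3  1.5]
```

Call:
play_rows([
  [0,[-0.03,-0.1,0],[0,0,0]],
  [0,[0,-0.05,0],[0,0,0]],
  [0,[0,0,0],[0,0,0]],
])

```text
time_s: 22.75
eef_pos: [0.5903, 0.0864, 0.0872]
tool_rot: [0.0, 0.77, -0.638, 0.0]
force: [-2.7, -1.9, 0.4]
width: 0.0114
```

Call:
play_rows([
  [0,[0,-0.1,0],[0,0,0]],
  [0,[0,-0.05,0],[0,0,0]],
  [0,[0,0,0],[0,0,0]],
])

```text
time_s: 23.0
eef_pos: [0.5917, 0.0867, 0.0873]
tool_rot: [0.0, 0.77, -0.638, -0.0]
force: [-5.0, -1.1, 1.7]
width: 0.0112
```

Call:
play_rows([
  [0,[0,0,0],[0,0,0]],
  [0,[0,0,0],[0,0,0]],
])

```text
time_s: 23.17
eef_pos: [0.5917, 0.0867, 0.0873]
tool_rot: [0.0, 0.77, -0.638, -0.0]
force: [-3.9, 0.3, 2.1]
width: 0.0111
```

Call:
play_rows([
  [0,[0,-0.1,-0.01],[0,0,0]],
  [0,[0,0,0],[0,0,0]],
])

```text
time_s: 23.33
eef_pos: [0.5928, 0.0869, 0.0873]
tool_rot: [-0.0, 0.77, -0.638, 0.0]
force: [-3.9, -0.5, 1.0]
width: 0.0117
```

Call:
play_rows([
  [0,[0,-0.1,-0.01],[0,0,0]],
  [0,[0,0,0],[0,0,0]],
])

```text
time_s: 23.5
eef_pos: [0.5938, 0.0872, 0.0873]
tool_rot: [-0.0, 0.77, -0.638, 0.0]
force: [-3.4, -0.7, 0.4]
width: 0.0114
```

Call:
play_rows([
  [0,[0,-0.1,0],[0,0,0]],
  [0,[0,0,0],[0,0,0]],
])

```text
time_s: 23.67
eef_pos: [0.5947, 0.0873, 0.0873]
tool_rot: [-0.0, 0.77, -0.638, 0.0]
force: [-3.9, -0.2, 0.5]
width: 0.0113
```

Call:
play_rows([
  [0,[0,-0.1,0],[0,0,0]],
  [0,[0,-0.05,0],[0,0,0]],
  [0,[0,0,0],[0,0,0]],
])

```text
time_s: 23.92
eef_pos: [0.5962, 0.0876, 0.0872]
tool_rot: [-0.0, 0.77, -0.638, -0.0]
force: [-3.9, -0.9, 0.1]
width: 0.0116
```

Call:
play_rows([
  [0,[0,-0.1,0],[0,0,0]],
  [0,[0,-0.05,0],[0,0,0]],
  [0,[0,0,0],[0,0,0]],
])

```text
time_s: 24.17
eef_pos: [0.5977, 0.0879, 0.0872]
tool_rot: [-0.0, 0.77, -0.638, 0.0]
force: [-3.4, -0.7, -0.2]
width: 0.0115
```

Call:
play_rows([
  [0,[0,-0.1,0],[0,0,0]],
  [0,[0,-0.05,0],[0,0,0]],
  [0,[0,0,0],[0,0,0]],
])

```text
time_s: 24.42
eef_pos: [0.5992, 0.0882, 0.0872]
tool_rot: [-0.0, 0.77, -0.638, 0.0]
force: [-3.0, -0.9, -0.5]
width: 0.0116
```

Call:
play_rows([
  [0,[0,-0.1,0],[0,0,0]],
  [0,[0,-0.05,0],[0,0,0]],
  [0,[0,0,0],[0,0,0]],
])

```text
time_s: 24.67
eef_pos: [0.6008, 0.0884, 0.0873]
tool_rot: [-0.0, 0.77, -0.638, 0.0]
force: [-3.3, 0.1, -0.9]
width: 0.0116
```

Call:
play_rows([
  [0,[0,-0.1,0],[0,0,0]],
  [0,[0,-0.05,0],[0,0,0]],
  [0,[0,0,0],[0,0,0]],
])

```text
time_s: 24.92
eef_pos: [0.6022, 0.0887, 0.0873]
tool_rot: [-0.0, 0.77, -0.638, 0.0]
force: [-2.6, 0.4, -2.0]
width: 0.0113
```

Call:
play_rows([
  [0,[0,-0.1,0],[0,0,0]],
  [0,[0,-0.05,0],[0,0,0]],
  [0,[0,0,0],[0,0,0]],
])

```text
time_s: 25.17
eef_pos: [0.6037, 0.089, 0.0873]
tool_rot: [-0.0, 0.77, -0.638, 0.0]
force: [-2.6, 0.1, -1.9]
width: 0.011
```

Call:
play_rows([
  [0,[0,-0.1,0.02],[0,0,0]],
  [0,[0,-0.05,0],[0,0,0]],
  [0,[0,0,0],[0,0,0]],
])

```text
time_s: 25.42
eef_pos: [0.6051, 0.0892, 0.0873]
tool_rot: [-0.0, 0.77, -0.638, 0.0]
force: [-4.2, -0.4, 1.2]
width: 0.0112
```

Call:
play_rows([
  [0,[0,-0.1,0],[0,0,0]],
  [0,[0,-0.05,0],[0,0,0]],
  [0,[0,0,0],[0,0,0]],
])

```text
time_s: 25.67
eef_pos: [0.6065, 0.0895, 0.0873]
tool_rot: [0.0, 0.77, -0.638, 0.0]
force: [-3.9, -0.3, 1.7]
width: 0.0115
```

Call:
play_rows([
  [0,[0,-0.1,-0.01],[0,0,0]],
  [0,[0,-0.05,0],[0,0,0]],
  [0,[0,0,0],[0,0,0]],
])

```text
time_s: 25.92
eef_pos: [0.608, 0.0898, 0.0872]
tool_rot: [-0.0, 0.77, -0.638, 0.0]
force: [-4.5, -0.9, 0.3]
width: 0.0115
```

Call:
play_rows([
  [0,[0,-0.1,0],[0,0,0]],
  [0,[0,-0.05,0],[0,0,0]],
  [0,[0,0,0],[0,0,0]],
])

```text
time_s: 26.17
eef_pos: [0.6094, 0.0901, 0.0872]
tool_rot: [-0.0, 0.77, -0.638, -0.0]
force: [-4.1, -1.6, 1.7]
width: 0.0115
```

Call:
play_rows([
  [0,[0,-0.1,-0.01],[0,0,0]],
  [0,[0,-0.05,0],[0,0,0]],
  [0,[0,0,0],[0,0,0]],
])

```text
time_s: 26.42
eef_pos: [0.611, 0.0903, 0.0873]
tool_rot: [-0.0, 0.77, -0.638, 0.0]
force: [-3.8, -1.0, 1.0]
width: 0.0114
```

Call:
play_rows([
  [0,[0,-0.1,0],[0,0,0]],
  [0,[0,-0.05,0],[0,0,0]],
  [0,[0,0,0],[0,0,0]],
])

```text
time_s: 26.67
eef_pos: [0.6124, 0.0906, 0.0873]
tool_rot: [-0.0, 0.77, -0.638, 0.0]
force: [-4.2, -1.5, -0.5]
width: 0.0112
```

Call:
play_rows([
  [0,[0,-0.1,0],[0,0,0]],
  [0,[0,-0.05,0],[0,0,0]],
  [0,[0,0,0],[0,0,0]],
])

```text
time_s: 26.92
eef_pos: [0.6139, 0.0909, 0.0873]
tool_rot: [-0.0, 0.77, -0.638, 0.0]
force: [-3.5, -0.5, -0.3]
width: 0.0113
```

```bash
python3 m.py
```

```text
t 26.92 pos [613.9  90.9  87.3] yaw -79.3 zax [ 0.  0. -1.] F [-3.5 -0.5 -0.3] M [-0.11  0.66  0.01] w 0.0113 tips 0.0726
board pts 113558 x [ 1.49232942  4.48852669 31.9301645 ] y (np.float64(-116.7198735051428), np.float64(120.79473754032192))
front edge x0 3.285226212147958 yaw err deg 0.029102350893084983 23
cheek -1 5 
cheek 1 81 [95.1 96.9 99.8]
tray rim y [-94.9  99.5] mid 2.3
tray origin from tcp, riser frame [25.   1.9]
```

Alignment holds (the tray's middle is at 2.3 and the board's at 2.0). Continuing.

Call:
play_rows([
  [0,[0,-0.1,0],[0,0,0]],
  [0,[0,-0.05,0],[0,0,0]],
  [0,[0,0,0],[0,0,0]],
])

```text
time_s: 27.22
eef_pos: [0.6155, 0.0912, 0.0873]
tool_rot: [-0.0, 0.77, -0.638, 0.0]
force: [-2.9, -1.2, -0.4]
width: 0.0112
```

Call:
play_rows([
  [0,[0,-0.1,0],[0,0,0]],
  [0,[0,-0.05,0],[0,0,0]],
  [0,[0,0,0],[0,0,0]],
])

```text
time_s: 27.47
eef_pos: [0.6169, 0.0915, 0.0873]
tool_rot: [-0.0, 0.77, -0.638, 0.0]
force: [-2.6, -0.2, 0.2]
width: 0.0119
```

Call:
play_rows([
  [0,[0,-0.1,0],[0,0,0]],
  [0,[0,-0.05,0],[0,0,0]],
  [0,[0,0,0],[0,0,0]],
])

```text
time_s: 27.72
eef_pos: [0.6184, 0.0918, 0.0873]
tool_rot: [-0.0, 0.77, -0.638, 0.0]
force: [-2.0, -1.3, -1.0]
width: 0.0111
```

Call:
play_rows([
  [0,[0,-0.1,0],[0,0,0]],
  [0,[0,-0.05,0],[0,0,0]],
  [0,[0,0,0],[0,0,0]],
])

```text
time_s: 27.97
eef_pos: [0.6197, 0.092, 0.0872]
tool_rot: [0.0, 0.77, -0.638, -0.0]
force: [-4.0, -0.0, 0.1]
width: 0.0114
```

Call:
play_rows([
  [0,[0,-0.1,0],[0,0,0]],
  [0,[0,0,0],[0,0,0]],
  [0,[0,0,0],[0,0,0]],
])

```text
time_s: 28.22
eef_pos: [0.6204, 0.0921, 0.0873]
tool_rot: [0.0, 0.77, -0.638, -0.0]
force: [-5.7, -1.4, 0.7]
width: 0.0119
```

Call:
play_rows([
  [0,[0,-0.06,0],[0,0,0]],
  [0,[0,0,0],[0,0,0]],
  [0,[0,0,0],[0,0,0]],
])

```text
time_s: 28.47
eef_pos: [0.6206, 0.0922, 0.0873]
tool_rot: [0.001, 0.77, -0.638, -0.001]
force: [-6.7, -2.2, 1.7]
width: 0.0114
```

```bash
python3 -c "
from h import *
for i in range(4): state(); cam('side')
"
```

```text
t 28.47 pos [620.6  92.2  87.3] yaw -79.29 zax [-0.002 -0.    -1.   ] F [-6.7 -2.2  1.7] M [-0.28  1.14 -0.01] w 0.0114 tips 0.0726
t 28.52 pos [620.6  92.2  87.2] yaw -79.29 zax [-0.002 -0.    -1.   ] F [-5.8 -1.9  1.1] M [-0.26  1.12 -0.01] w 0.0115 tips 0.0726
t 28.57 pos [620.6  92.2  87.3] yaw -79.29 zax [-0.002 -0.    -1.   ] F [-7.5 -1.9  2.7] M [-0.29  1.08 -0.02] w 0.0114 tips 0.0726
t 28.62 pos [620.6  92.2  87.2] yaw -79.29 zax [-0.002 -0.    -1.   ] F [-6.8 -0.9  1.7] M [-0.26  1.1   0.02] w 0.0112 tips 0.0726
```

Call:
play_rows([
  [0.15,[0,0,0],[0,0,0]],
  [0.25,[0,0,0],[0,0,0]],
  [0.4,[0,0,0],[0,0,0]],
  [0.5,[0,0,0],[0,0,0]],
  [0.5,[0,0,0],[0,0,0]],
  [0.5,[0,0,-0.5],[0,0,0]],
  [0.5,[0,0,-1.5],[0,0,0]],
  [0.5,[0,0,-2.5],[0,0,0]],
  [0.5,[0,0.5,-3],[0,0,0]],
  [0.5,[0,1,-3],[0,0,0]],
  [0.5,[0,0.5,-2],[0,0,0]],
  [0.5,[0,0,0],[0,0,0]],
])

```text
time_s: 29.67
eef_pos: [0.6039, 0.0885, 0.2187]
tool_rot: [-0.003, 0.77, -0.638, 0.004]
force: [0.5, 0.5, 1.4]
width: 0.0423
```

Run:
```python
from h import *
state()
c=cam("wrist"); cv2.imwrite("pics/w8.png",c["pixels"][:,:,::-1])
P=maskpts(c,np.ones((480,640),bool),True)
a=np.radians(10.7); u=np.array([np.cos(a),np.sin(a)]); v=np.array([-u[1],u[0]]); o=np.array([.6673,.0991])
X=(P[:,:2]-o)@u*1000; Y=(P[:,:2]-o)@v*1000; Z=P[:,2]*1000
t=(abs(Z-45.5)<3)&(abs(Y-2)<12)&(X<-5); print("tab",t.sum(),np.round(np.percentile(X[t],[1,99]),1),"y",np.round(np.median(Y[t]),1),"z",np.median(Z[t]))
t=(abs(Z-25.5)<2)&(abs(Y)<104)&(X<0)&(X>-40); print("rim y",np.percentile(Y[t],[.5,99.5]),"front x",np.percentile(X[t],1),"z",np.median(Z[t]))
b=(abs(Z-46)<3)&(X>-6); s=b&(abs(Y-60)<10); print("edge",np.percentile(X[s],2))
report("side","bevel",.012,.04);report("side","tab",.036,.055);report("scene","offcut_long",.012,.04);report("scene","offcut_short",.015,.04)
```

```text
t 29.67 pos [603.9  88.5 218.7] yaw -79.29 zax [ 0.01  -0.001 -1.   ] F [0.5 0.5 1.4] M [-0.   -0.07 -0.02] w 0.0423 tips 0.0726
tab 1108 [-68.  -24.2] y 2.0 z 45.427740742524165
rim y [-95.01891757  99.24785755] front x -24.49173560245861 z 25.559152385097022
edge 2.976762694802746
side bevel none
side tab 0.82 [320. 198. 363. 238.] 74 zmed 0.0434 (array([624.3,  89. ]), array([48.2, 16.6]), 16.9)
scene offcut_long 0.52 [336. 204. 368. 231.] 194 zmed 0.0206 (array([ 658.9, -281.3]), array([154.5,  46.3]), 86.9)
scene offcut_short 0.87 [193. 306. 243. 338.] 712 zmed 0.0237 (array([649.5, 382.6]), array([115.7,  50. ]), 84.4)
```

View pics/w8.png

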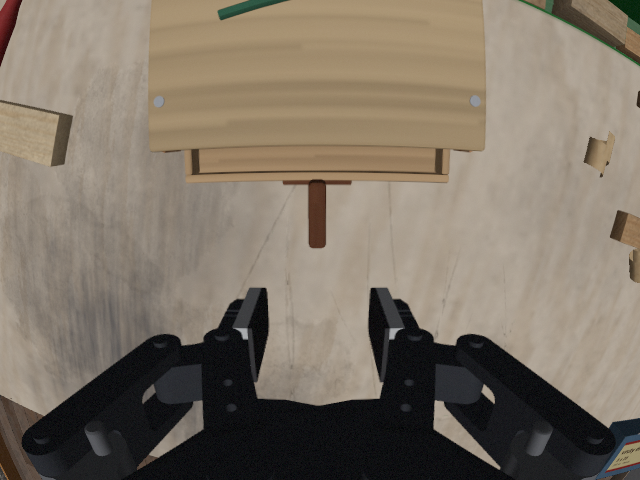

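```bash
python3 -c "
from h import *
print(env.job_done())"
```

```text
the job is handed in; nothing more can be done
None
```

The job is done and handed in at about 30 s of the 72 s allowed.

- **Bevel:** I laid it flat near the middle of the tray. Its top read 21 mm up, which fits a 16 mm stock on the 6 mm floor. It was centred within about 2 mm and aligned within about 0.3°.
- **Slide:** I held the tray by its tab, lined it up with the riser and slid it in. It was centred within about 0.5 mm, with no sign of contact on the sides or the board.
- **Forces:** The highest reading during the slide was about 9 N, at the mouth. That came from me pressing the tray down on the bench, and I relieved it straight away.
- **Stop:** Near the end the resistance rose by about 1.7 N per mm, as expected from the pad's spring. I stopped at about 7 N in total, of which some 4 N was on the pad and the rest sliding friction.
- **After release:** The gripper was clear of everything. The tray stood with its origin 31–32 mm in from the mouth, level and central. I first felt the pad at about 30–31 mm, so the tray should still be touching it.

**Less certain:**
- Contact with the stop is inferred from force and position, because the pad is hidden under the board.
- In the last check the bevel was also hidden under the board, so I didn't see it again.
- The short offcut reads unmoved. The last reading of the long one was partial and about 19 mm off the first, which was also poor. The arm never went near it.

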